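Press a sample pellet: wind to contact, then a quarter turn

ROBOT

A 6-joint arm with a two-finger parallel gripper is mounted at the origin on the work surface. World frame = base frame: x ahead of the robot, y to its left, z up, the work surface at z = 0. Lengths are in m, angles in rad, forces in N, time in s.
With the tool pointing down it reaches from about 0.375 to 0.9 m from the base axis. Payload 3.1 kg.
Tool frame: the origin (TCP) lies at the very end of the fingers, on their centre line; the grasp point (between the pads) lies 19 mm behind it; z points along the fingers, y is the direction in which the jaws open and shut (so a half turn about z gives the same grasp; the last joint's range is limited). The gripper opens to 85 mm and grips with 20 to 120 N. Pads are 22 mm wide; open, the fingers measure 114 mm over their backs; the gripper's body (76 mm by 85 mm) begins 54 mm behind the grasp point. The pads swing forward as they close: fully open they stand 13 mm farther back than shut.
Start: joints at [0.943, 0.527, 1.433, -0, 1.181, -0.178], TCP at [0.272, 0.563, 0.231] pointing down, gripper open.
Joint ranges: [-3.08, 3.08], [-0.75, 2.2], [0.22, 2.44], [-1.43, 4.57], [0, 2.65], [-2.85, 2.85]. Speed limits (rad/s): [2.79, 2.79, 3.14, 3.14, 3.14, 3.14].

INTERFACE

Orientations are given as a unit quaternion [x, y, z, w].
In Python, from station import manip gives the robot as it stands.
- The arm moves only by the tool send_rows, never from a script. Its argument "motion" is a list of rows, each an object with "gripper": the finger opening in mm, from 0 to 85.4; "travel": the shift along the tool's x, y, z in mm, a list of three; "rotation": the turn, a rotation vector about the tool's x, y, z in degrees, a list of three. In form: [{"gripper": gripper, "travel": [x, y, z], "rotation": [ax, ay, az]}, ...]. A call has 1 to 12 rows; each row shifts and turns the commanded pose from where the row before left it, along the tool's axes as they then stand; what a row does not reach is not made up. A row lasts 1/12 s, in which the tool goes at most 41.7 mm and 7.16 degrees, less where a joint would pass 70% of its speed; a pose out of reach is approached as far as the arm can. A call is refused whole if a number of a shift passes 41.7 or a number of a turn 7.16, either way. A call with a gripper value outside its range is refused whole. The fingers move at their own pace and stop on an object; "newtons" is the grip in N (left out, the last holds). Time passes only in rows, so rows that do not move let the fingers close. It gives the time, the measured TCP pose, the force and the opening at its end, in the units of the state.
- manip.sense(): the state, without advancing time (a new reading comes with each control period).
- manip.snapshot(name): name is "scene" or "top" or "wrist"; returns the picture (480x640x3 uint8, red, green, blue); there is no depth.
- manip.calibration(name): a dict with "fx", "fy", "cx", "cy" (pixels), "cam_to_world" (4x4, takes a point from camera to world coordinates). Camera axes: x right, y down, z forward; pixel columns grow to the right and rows downward; lengths in m; the calibration is good to about 2 mm. The wrist camera is an equidistant fisheye: a pixel r from the principal point sees the ray r / f radians off the axis. A picture is of the moment at which its call begins: read the wrist's pose just before it. calibration takes no time and is no camera call; for the wrist camera it gives the pose at the moment of the call.
- manip.sign_off(): hands the job in, once; it reports no verdict.
The state is a dict: "t": time; "q": joint angles; "qd": joint speeds; "tau": joint torques, N m; "tcp_pos": TCP position; "tool_rot": TCP orientation; "force": force on the tool from outside, world axes, zero at the start; "ft_torque": the same for the moment, N m; "finger_gap": opening from 0.0 (shut) to 1.0 (fully open).
Only numpy, scipy, OpenCV 4.12 (cv2) and the standard library are available. Lean on these libraries where they do the work, as an engineer would, in place of code of your own. Each camera call takes 0.05 s, during which the arm holds its last target. There are 200 camera calls.

TASK

Slide the steel pellet die back along its guide until it is fully home against the stop under the press screw. Then wind the handwheel down (clockwise) until the ram just meets the die's plunger, give it a further quarter turn from that first touch, no more, or the pellet cracks, and let go, leaving it clamped. Leave the other things on the table where they are.

Things in the scene. Friction and masses are not known exactly. Their poses are not given: they have to be found in the camera images.
- seat (a point): Point on the fixed blue two-pillar screw press where the screw's upright axis meets the top of the base plate (22 mm above the table). Its x points from the press's open front (the robot's left side) to its back, z up. The plate reaches from 125 mm in front to 75 mm behind and 90 mm to each side. Pillars 22 mm thick at y = +-70 mm carry a cross beam 50 mm deep (x), 131 to 171 mm above the plate.
- stop (a point): Middle of the front face of the stop bar (16 mm high) at the back of the die's guide, 25.5 mm behind the screw axis, 8 mm above the plate. The guide: two steel rails 12 mm high on the plate, inner faces 53 mm apart, from 120 mm in front of the screw axis back to the stop.
- die_center (a point): Centre of the pellet die, a loose steel cylinder 50 mm across and 48 mm tall (0.6 to 0.95 kg), which slides easily. It stands between the rails 60 to 85 mm in front of the screw axis. Home: against the stop, its axis on the screw axis.
- die: The same die; origin at the centre of its underside, z up. From its top sticks a springy plunger with a round head 24 mm across; the head's top is 9 to 17 mm above the die's top face, depending on the charge inside, and is not measured.
- ram: The ram: steel foot 32 mm across on the screw's lower end, not rotating; origin at the centre of its lower face, z up. That face is 72 mm above the base plate at wheel angle 0 and sinks 16 mm per turn of the wheel.
- wheel (a joint): Turn of the black handwheel (134 mm across, above the beam) in rad, growing clockwise seen from above, which lowers the ram and the wheel itself, 16 mm a turn. Starts at 0 to 0.8; range 0 to 9.5. Stays where left. Turned freely, the crank handle resists steadily (8 N moving, about 5 N felt when paused); once the ram meets the plunger this grows evenly, 3 to 4.5 N per rad.
- handle (a point): Middle of the red crank handle: upright cylinder 20 mm across, 60 mm tall, on the wheel's rim, 56 mm from the screw axis. It spins on its pin, so it can be held while the wheel is wound round. At wheel angle 0 it is straight in front (-x) of the axis, its middle 275 mm above the table and 30 mm above the wheel's top; it sinks with the wheel.
- rack: Bystander: white test-tube rack with blue-capped tubes, 80 x 130 x 108 mm; origin at the centre of its underside.
- jar: Bystander: amber screw-top jar, 52 mm across, 75 mm tall; origin at the centre of its underside.
- mortar: Bystander: white ceramic mortar with its pestle, 86 mm across, about 75 mm tall; origin at the centre of its underside.
- parcel: Bystander: brown cardboard parcel, 100 x 140 x 45 mm; origin at the centre of its underside.
Things that resemble listed ones, but are neither listed nor needed, are in the scene too. What is shaped like the die but green is not meant.

How it is judged:
On the way, in this order (a step that is already met when the one before it is completed fails the run):
1. the die is fully home against the stop, under the screw, the ram not yet bearing on it (x of die_center in the frame of seat between -0.003 and 0.003 m and y of die_center in the frame of seat between -0.0035 and 0.0035 m and contact force between ram and die below 1 N), for 0.2 s.
2. the ram has met the die's plunger (x of die_center in the frame of seat between -0.003 and 0.003 m and y of die_center in the frame of seat between -0.0035 and 0.0035 m and contact force between ram and die above 3 N), for 0.05 s.
At the end, for the whole second after the job is handed in: The die stands upright at home (axis within 3 mm of the screw axis along the guide, 3.5 mm across), the wheel is still, and the ram bears on the plunger with 80 to 165 N: a quarter turn past first contact, within about 30 degrees (the load grows by about 1.36 N per degree) (x of die_center in the frame of seat between -0.003 and 0.003 m and y of die_center in the frame of seat between -0.0035 and 0.0035 m and contact force between ram and die between 80 and 165 N and angle between die's own z axis and vertical below 0.05 rad and velocity of joint wheel between -0.05 and 0.05 rad/s); the robot touches nothing.
It fails at once if the ram bears on the die with more than 180 N (over 130 degrees past contact): the pellet cracks (contact force between ram and die above 180 N).
It fails at once if the die is tipped over (angle between die's own z axis and vertical above 0.4 rad).
It fails at once if a bystander (rack, jar, mortar or parcel) is pushed more than 20 mm from its place (distance of any of rack, jar, mortar, parcel from where it was at the start of the episode above 0.02 m).
It also fails if it takes over 67 s, if anything falls off the work surface, if the arm or the gripper's body presses on something with over 40 N, if the wrist force passes 120 N, or if a joint passes its speed limit or range.

## Working session

There is one attempt and no reset: what is moved stays moved. The work goes in short steps, Python scripts to look and compute and a tool call to move; the robot and the scene stay as the last step left them, time stands still between calls to the robot, and variables do not carry over. Pictures are saved under pics/ and viewed, about 8 in all and at most 12, crops included, and the job is handed in when it is done.

Besides the shell and the picture viewer there is one more tool, called by a JSON object that holds its "op" and its "data", one argument or row to a line. send_rows: Moves the arm, as the interface text tells. Its arguments: {"type":"object","properties":{"motion":{"type":"array","items":{"type":"object","properties":{"gripper":{"type":"number"},"travel":{"type":"array","items":{"type":"number"}},"rotation":{"type":"array","items":{"type":"number"}}}}},"newtons":{"type":"number"}},"required":["motion"]}

```bash
mkdir -p pics; ls
python3 - <<'E'
from station import manip
import cv2,json
s=manip.sense();print({k:(v if not hasattr(v,'tolist') else v.tolist()) for k,v in s.items()})
for n in("scene","top"):
    im=manip.snapshot(n);cv2.imwrite(f"pics/{n}0.png",im[:,:,::-1]);c=manip.calibration(n);print(n,c)
E
```

```text
pics
{'t': 0.0, 'q': [0.9424768172061726, 0.5284618098426261, 1.4339046718723167, 2.53086609705987e-05, 1.1814323387147203, -0.17849281339840645], 'qd': [-6.30889578259152e-05, -0.0005634630365915597, -0.0007296409722579984, -0.0012992795404917832, 0.0009783229113751461, 0.00013312705612746718], 'tau': [0.0012280805458431132, -44.234468936920166, -17.802826166152954, -0.0001752790331011056, 0.008239115704782307, 1.2929476156386954e-05], 'tcp_pos': [0.271285672588687, 0.5622479704115292, 0.2303355657386641], 'tool_rot': [0.22302645300945304, 0.9748117686653928, -0.0010099442574610087, -0.0004437815542360171], 'force': [-0.07149698500628494, -0.14337034928492612, -0.26324505083497135], 'ft_torque': [-0.02941379203810161, -0.012258268754389708, -0.0029688396399955457], 'finger_gap': 1.001071935122743}
scene {'fx': 560.8433088117985, 'fy': 560.8433088117985, 'cx': 319.15136883126206, 'cy': 238.25147955513052, 'cam_to_world': array([[ 0.36351445,  0.73085661, -0.5776728 ,  1.28389342],
       [ 0.93151131, -0.29314855,  0.21529189, -0.25704399],
       [-0.01199644, -0.61637046, -0.78736494,  1.23849459],
       [ 0.        ,  0.        ,  0.        ,  1.        ]])}
top {'fx': 590.4105157038483, 'fy': 590.4105157038483, 'cx': 331.4053402157869, 'cy': 241.22427212555672, 'cam_to_world': array([[-0.02247847, -0.99565764,  0.09033599,  0.35182911],
       [-0.99967005,  0.02350826,  0.01035157,  0.0147479 ],
       [-0.01243026, -0.09007349, -0.99585755,  1.74579075],
       [ 0.        ,  0.        ,  0.        ,  1.        ]])}
```

View pics/scene0.png

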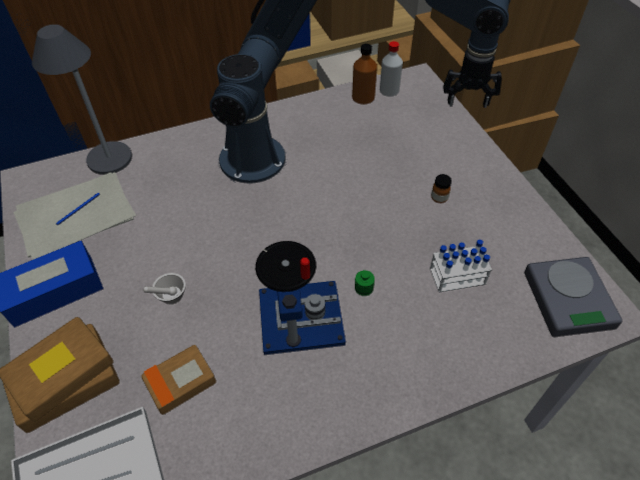

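View pics/top0.png

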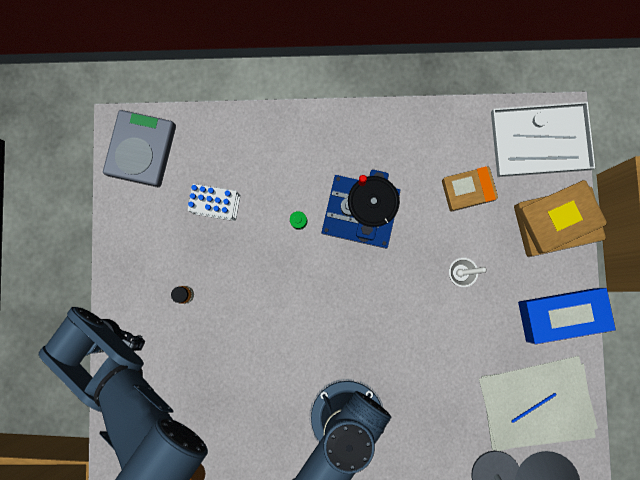

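```bash
cat > h.py <<'E'
import numpy as np,cv2
from station import manip
def cast(c,uv,z):
    T=c["cam_to_world"];uv=np.atleast_2d(uv).astype(float)
    d=np.c_[(uv[:,0]-c["cx"])/c["fx"],(uv[:,1]-c["cy"])/c["fy"],np.ones(len(uv))]@T[:3,:3].T
    o=T[:3,3];return o+d*((z-o[2])/d[:,2])[:,None]
def mask(im,kind):
    hsv=cv2.cvtColor(im,cv2.COLOR_RGB2HSV);H,S,V=cv2.split(hsv)
    if kind=="red":m=((H<6)|(H>174))&(S>180)&(V>90)
    if kind=="blue":m=(H>105)&(H<125)&(S>140)&(V>40)
    if kind=="black":m=V<40
    return m.astype(np.uint8)
E
python3 - <<'E'
from h import *
t=cv2.imread("pics/top0.png")[:,:,::-1];s=cv2.imread("pics/scene0.png")[:,:,::-1]
for n,im,b in(("top",t,(310,160,410,260)),("scene",s,(245,235,355,360))):
    c=manip.calibration(n);x0,y0,x1,y1=b
    sub=np.ascontiguousarray(im[y0:y1,x0:x1])
    for k,z in(("black",.243),("red",.275)):
        cs,_=cv2.findContours(mask(sub,k),cv2.RETR_EXTERNAL,cv2.CHAIN_APPROX_NONE)
        q=max(cs,key=cv2.contourArea)[:,0]+[x0,y0]
        w=cast(c,q,z)
        (cx,cy),r=cv2.minEnclosingCircle(w[:,:2].astype(np.float32));print(n,k,len(q),q.mean(0),"circ",cx,cy,r,"mean",w.mean(0)[:2],q.min(0),q.max(0))
    big=cv2.resize(sub[:,:,::-1],None,fx=5,fy=5,interpolation=cv2.INTER_CUBIC);cv2.imwrite(f"pics/{n}c.png",cv2.convertScaleAbs(big,alpha=1.5)[:600])
E
cd pics; python3 -c "
import cv2,numpy as np
a=cv2.imread('topc.png');b=cv2.imread('scenec.png');a=cv2.resize(a,(400,400));b=cv2.resize(b,None,fx=.72,fy=.72)
o=np.zeros((450,800,3),np.uint8);o[:400,:400]=a;o[:min(450,b.shape[0]),400:400+b.shape[1]]=b[:450];cv2.imwrite('both.png',o);print(b.shape)"
```

```text
top black 181 [370.14364641 202.33149171] circ 0.5883274078369141 -0.06987286359071732 0.07588470727205276 mean [ 0.58621736 -0.07138092] [342 176] [398 226]
top red 20 [362.5 178.4] circ 0.6427494287490845 -0.052025988698005676 0.009567325003445148 mean [ 0.64258014 -0.05201409] [359 175] [366 182]
scene black 161 [284.52795031 265.44099379] circ 0.5951488018035889 -0.08130067586898804 0.06767342984676361 mean [ 0.59432587 -0.08163423] [256 241] [315 291]
scene red 22 [304.45454545 261.        ] circ 0.6223558187484741 -0.044591501355171204 0.009645074605941772 mean [ 0.6223389  -0.04466524] [301 258] [308 264]
(432, 396, 3)
```

View pics/both.png

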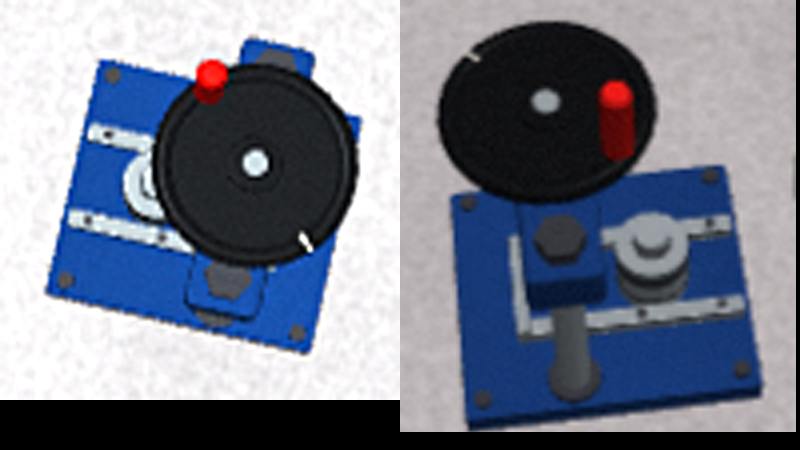

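Run:
```python
from h import *
c=manip.calibration("top");s=manip.calibration("scene")
P=cast(c,[[334.25,175],[321.75,234],[387.5,248.25]],.022)[:,:2];print("top",P)
Q=cast(s,[[(722-400)/3.6+245,167/3.6+235],[(760-400)/3.6+245,383/3.6+235],[(470-400)/3.6+245,421/3.6+235]],.022)[:,:2];print("scn",Q)
# P: [front far(+x), front near... ]
for n,A in(("P",P),("Q",Q)):
    e1=A[1]-A[0];e2=A[2]-A[1];print(n,np.linalg.norm(e1),np.linalg.norm(e2),np.degrees(np.arctan2(e1[1],e1[0])),np.degrees(np.arctan2(e2[1],e2[0])))
print("hub top",cast(c,[[374,200.75]],.25)[0],"scene",cast(s,[[245+146/3.6,235+101/3.6]],.25)[0])
print("handle top",cast(c,[[310+212/4,160+72/4]],.303)[0],"scene",cast(s,[[245+217/3.6,235+93/3.6]],.303)[0])
print("die plunger",cast(s,[[245+253/3.6,235+243/3.6]],.083)[0],"die top face",cast(s,[[245+252/3.6,235+250/3.6]],.07)[0])
```

```text
top [[ 0.70488305  0.01981571]
 [ 0.53015536  0.06052629]
 [ 0.4836936  -0.13092381]]
scn [[ 0.53872129  0.06072848]
 [ 0.70819801  0.01873253]
 [ 0.66309359 -0.17025788]]
P 0.17940768359709988 0.19700719721074042 166.88439583036376 -103.64101969043517
Q 0.1746024601323164 0.19429818309498811 -13.917424130342356 -103.42310765258924
hub top [ 0.58885536 -0.08095739  0.25      ] scene [ 0.59511622 -0.07908558  0.25      ]
handle top [ 0.63801584 -0.05200767  0.303     ] scene [ 0.64181674 -0.0491256   0.303     ]
die plunger [ 0.6152129 -0.0209647  0.083    ] die top face [ 0.61256349 -0.02090795  0.07      ]
```

{"op": "send_rows", "data": {
  "motion": [
    {"gripper": 0,"travel": [0,0,0],"rotation": [0,0,6.46]},
    {"gripper": 0,"travel": [0,0,0],"rotation": [0,0,6.46]},
    {"gripper": 0,"travel": [0,0,0],"rotation": [0,0,6.46]},
    {"gripper": 0,"travel": [0,0,0],"rotation": [0,0,6.46]},
    {"gripper": 0,"travel": [0,0,0],"rotation": [0,0,6.46]},
    {"gripper": 0,"travel": [0,0,0],"rotation": [0,0,6.46]},
    {"gripper": 0,"travel": [0,0,0],"rotation": [0,0,6.46]},
    {"gripper": 0,"travel": [0,0,0],"rotation": [0,0,6.46]},
    {"gripper": 0,"travel": [0,0,0],"rotation": [0,0,6.46]},
    {"gripper": 0,"travel": [0,0,0],"rotation": [0,0,6.46]},
    {"gripper": 0,"travel": [0,0,0],"rotation": [0,0,6.46]},
    {"gripper": 0,"travel": [0,0,0],"rotation": [0,0,6.46]}
  ]
}}

```text
t: 1.1
tcp_pos: [0.2715, 0.5625, 0.2307]
tool_rot: [0.786, 0.618, -0.001, 0.0]
force: [-0.3, -0.2, 0.2]
finger_gap: 0.0
```

{"op": "send_rows", "data": {
  "motion": [
    {"gripper": 0,"travel": [-25,29,0],"rotation": [0,0,0]},
    {"gripper": 0,"travel": [-25,29,0],"rotation": [0,0,0]},
    {"gripper": 0,"travel": [-25,29,0],"rotation": [0,0,0]},
    {"gripper": 0,"travel": [-25,29,0],"rotation": [0,0,0]},
    {"gripper": 0,"travel": [-25,29,0],"rotation": [0,0,0]},
    {"gripper": 0,"travel": [-25,29,0],"rotation": [0,0,0]},
    {"gripper": 0,"travel": [-25,29,0],"rotation": [0,0,0]},
    {"gripper": 0,"travel": [-25,29,0],"rotation": [0,0,0]},
    {"gripper": 0,"travel": [-25,29,0],"rotation": [0,0,0]},
    {"gripper": 0,"travel": [-25,29,0],"rotation": [0,0,0]},
    {"gripper": 0,"travel": [-25,29,0],"rotation": [0,0,0]},
    {"gripper": 0,"travel": [-25,29,0],"rotation": [0,0,0]}
  ]
}}

```text
t: 2.1
tcp_pos: [0.5419, 0.1891, 0.231]
tool_rot: [0.784, 0.62, -0.0, -0.0]
force: [-0.2, 0.6, -1.4]
finger_gap: 0.003
```

{"op": "send_rows", "data": {
  "motion": [
    {"gripper": 0,"travel": [-25,28,0],"rotation": [0,0,0]},
    {"gripper": 0,"travel": [-25,28,0],"rotation": [0,0,0]},
    {"gripper": 0,"travel": [-25,28,0],"rotation": [0,0,0]},
    {"gripper": 0,"travel": [-25,28,0],"rotation": [0,0,0]},
    {"gripper": 0,"travel": [0,0,0],"rotation": [0,-6.67,0]},
    {"gripper": 0,"travel": [0,0,0],"rotation": [0,-6.67,0]},
    {"gripper": 0,"travel": [0,0,0],"rotation": [0,-6.67,0]},
    {"gripper": 0,"travel": [0,0,0],"rotation": [0,-6.67,0]},
    {"gripper": 0,"travel": [0,0,0],"rotation": [0,-6.67,0]},
    {"gripper": 0,"travel": [0,0,0],"rotation": [0,-6.67,0]},
    {"gripper": 0,"travel": [0,0,0],"rotation": [0,0,0]},
    {"gripper": 0,"travel": [0,0,0],"rotation": [0,0,0]}
  ]
}}

```text
t: 3.1
tcp_pos: [0.6268, 0.069, 0.2291]
tool_rot: [0.736, 0.584, -0.269, 0.211]
force: [-0.3, -0.3, -0.3]
finger_gap: -0.003
```

Run:
```python
from h import *
s=manip.sense();print(s["t"],s["tcp_pos"],s["tool_rot"],s["q"])
c=manip.calibration("wrist");im=manip.snapshot("wrist");print(c);cv2.imwrite("pics/w1.png",im[:,:,::-1])
```

```text
3.1 [0.62676609 0.06900841 0.22908234] [ 0.73589119  0.58448269 -0.26897249  0.21094537] [ 0.20708683  0.72890803  1.23783368 -0.62039751  1.52856321  0.57673925]
{'fx': 371.64829954431775, 'fy': 371.64829954431775, 'cx': 321.7106951555068, 'cy': 239.87130210690083, 'cam_to_world': array([[ 0.97388425, -0.11686233, -0.19466038,  0.66176131],
       [-0.22701888, -0.51423409, -0.82705848,  0.21842704],
       [-0.00344903,  0.84965081, -0.52733443,  0.28751402],
       [ 0.        ,  0.        ,  0.        ,  1.        ]])}
```

View pics/w1.png

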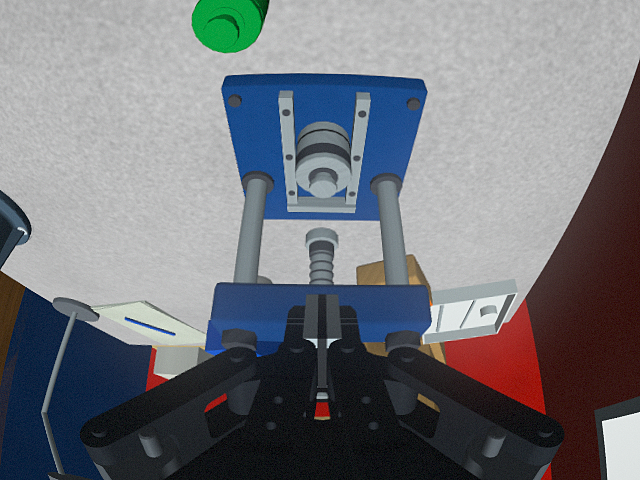

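```bash
cat >> h.py <<'E'
def castw(c,uv,z):
    uv=np.atleast_2d(uv).astype(float)-[c["cx"],c["cy"]];r=np.linalg.norm(uv,axis=1);th=r/c["fx"]
    d=np.c_[uv/r[:,None]*np.sin(th)[:,None],np.cos(th)]@c["cam_to_world"][:3,:3].T
    o=c["cam_to_world"][:3,3];return o+d*((z-o[2])/d[:,2])[:,None]
a=np.radians(-103.5);EX=np.array([np.cos(a),np.sin(a)]);EY=np.array([-EX[1],EX[0]]);SEAT=np.array([.5915,-.0805])
def seat(p): 
    d=np.atleast_2d(p)[:,:2]-SEAT;return np.c_[d@EX,d@EY]*1000
E
python3 - <<'E'
from h import *
c=manip.calibration("wrist")
for n,uv,z in(("plate front",[[226,91],[425,95]],.022),("rail inner front",[[293,93],[357,95]],.034),("rail inner back",[[297,205],[355,206]],.034),("stop front edge",[[326,204]],.038),("die topc",[[323,174]],.07),("pillar bases",[[258,180],[386,181]],.022),("ram",[[321,238]],.094)):
    p=castw(c,uv,z);print(n,p[:,:2].round(4).tolist(),seat(p).round(1).tolist())
E
```

```text
plate front [[0.5388, 0.0564], [0.7072, 0.0131]] [[-120.8, -83.2], [-118.1, 90.6]]
rail inner front [[0.5975, 0.046], [0.6484, 0.0321]] [[-124.4, -23.7], [-122.8, 29.1]]
rail inner back [[0.558, -0.1028], [0.6218, -0.1195]] [[29.5, -27.4], [30.9, 38.6]]
stop front edge [[0.5915, -0.1034]] [[22.3, 5.4]]
die topc [[0.6075, -0.0196]] [[-63.0, 1.4]]
pillar bases [[0.5241, -0.0639], [0.6607, -0.0974]] [[-0.5, -69.4], [0.3, 71.2]]
ram [[0.5904, -0.0846]] [[4.2, -0.1]]
```

{"op": "send_rows", "data": {
  "motion": [
    {"gripper": 0,"travel": [20.5,1,24.5],"rotation": [0,0,0]},
    {"gripper": 0,"travel": [20.5,1,24.5],"rotation": [0,0,0]},
    {"gripper": 0,"travel": [20.5,0,24.5],"rotation": [0,0,0]},
    {"gripper": 0,"travel": [20.5,0,24.5],"rotation": [0,0,0]},
    {"gripper": 0,"travel": [20.5,0,24.5],"rotation": [0,0,0]},
    {"gripper": 0,"travel": [20.5,0,24.5],"rotation": [0,0,0]},
    {"gripper": 0,"travel": [0,0,0],"rotation": [0,0,0]},
    {"gripper": 0,"travel": [0,0,0],"rotation": [0,0,0]}
  ]
}}

```text
t: 3.82
tcp_pos: [0.6285, 0.0653, 0.0395]
tool_rot: [0.737, 0.582, -0.27, 0.211]
force: [0.1, 0.6, 1.5]
finger_gap: -0.004
```

{"op": "send_rows", "data": {
  "motion": [
    {"gripper": 0,"travel": [2.6,0,3.1],"rotation": [0,0,0]},
    {"gripper": 0,"travel": [-7.66,0,6.43],"rotation": [0,0,0]},
    {"gripper": 0,"travel": [-7.66,0,6.43],"rotation": [0,0,0]},
    {"gripper": 0,"travel": [-7.66,0,6.43],"rotation": [0,0,0]},
    {"gripper": 0,"travel": [-7.66,0,6.43],"rotation": [0,0,0]},
    {"gripper": 0,"travel": [-7.66,0,6.43],"rotation": [0,0,0]},
    {"gripper": 0,"travel": [-7.66,0,6.43],"rotation": [0,0,0]},
    {"gripper": 0,"travel": [-7.66,0,6.43],"rotation": [0,0,0]},
    {"gripper": 0,"travel": [-7.66,0,6.43],"rotation": [0,0,0]}
  ]
}}

```text
t: 4.57
tcp_pos: [0.6112, -0.0113, 0.0359]
tool_rot: [0.737, 0.583, -0.268, 0.213]
force: [0.7, 2.8, 0.8]
finger_gap: -0.002
```

{"op": "send_rows", "data": {
  "motion": [
    {"gripper": 0,"travel": [-3.83,0,3.21],"rotation": [0,0,0]},
    {"gripper": 0,"travel": [-3.83,0,3.21],"rotation": [0,0,0]},
    {"gripper": 0,"travel": [-3.83,0,3.21],"rotation": [0,0,0]},
    {"gripper": 0,"travel": [-3.83,0,3.21],"rotation": [0,0,0]}
  ]
}}

```text
t: 4.9
tcp_pos: [0.6063, -0.0303, 0.0356]
tool_rot: [0.737, 0.583, -0.268, 0.212]
force: [0.3, 3.5, 2.1]
finger_gap: -0.001
```

{"op": "send_rows", "data": {
  "motion": [
    {"gripper": 0,"travel": [-2.3,0,1.93],"rotation": [0,0,0]},
    {"gripper": 0,"travel": [-2.3,0,1.93],"rotation": [0,0,0]},
    {"gripper": 0,"travel": [-2.3,0,1.93],"rotation": [0,0,0]},
    {"gripper": 0,"travel": [-2.3,0,1.93],"rotation": [0,0,0]}
  ]
}}

```text
t: 5.23
tcp_pos: [0.6035, -0.042, 0.0356]
tool_rot: [0.737, 0.583, -0.268, 0.212]
force: [-0.1, 3.5, 1.3]
finger_gap: 0.0
```

Run:
```python
from h import *
s=manip.sense();print(s["t"],s["tcp_pos"],seat(s["tcp_pos"]),s["force"])
c=manip.calibration("wrist");im=manip.snapshot("wrist");np.save("c2.npy",c["cam_to_world"]);cv2.imwrite("pics/w2.png",cv2.resize(im[100:340,180:480,::-1],(750,600),interpolation=cv2.INTER_CUBIC))
```

```text
5.2333 [ 0.60349815 -0.04201065  0.03556996] [[-40.22680058   2.68147853]] [-0.11102174  3.49189221  1.30953004]
```

View pics/w2.png

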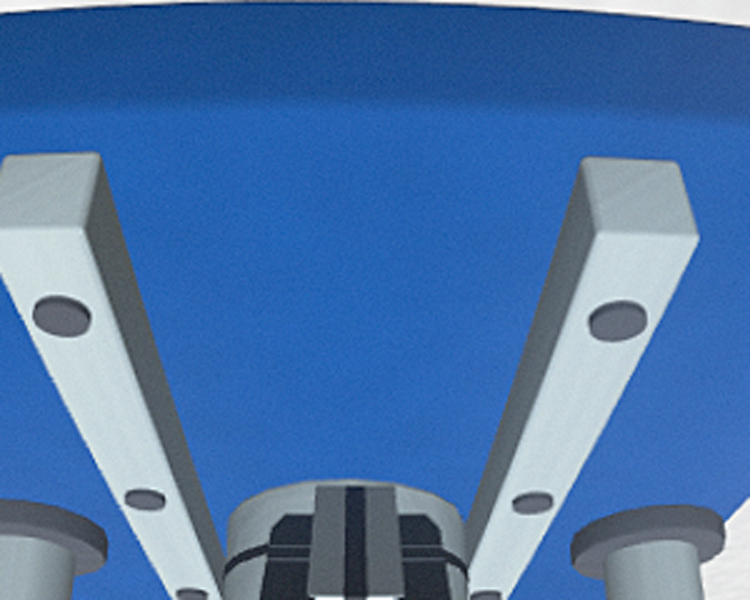

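{"op": "send_rows", "data": {
  "motion": [
    {"gripper": 0,"travel": [-1.53,0,1.29],"rotation": [0,0,0]},
    {"gripper": 0,"travel": [-1.53,0,1.29],"rotation": [0,0,0]}
  ]
}}

```text
t: 5.45
tcp_pos: [0.6026, -0.0459, 0.0356]
tool_rot: [0.737, 0.583, -0.268, 0.212]
force: [0.9, 4.1, 1.3]
finger_gap: 0.002
```

{"op": "send_rows", "data": {
  "motion": [
    {"gripper": 0,"travel": [-0.77,0,0.64],"rotation": [0,0,0]},
    {"gripper": 0,"travel": [-0.77,0,0.64],"rotation": [0,0,0]}
  ]
}}

```text
t: 5.62
tcp_pos: [0.6021, -0.0479, 0.0355]
tool_rot: [0.737, 0.583, -0.268, 0.212]
force: [0.4, 4.6, 0.4]
finger_gap: 0.001
```

{"op": "send_rows", "data": {
  "motion": [
    {"gripper": 0,"travel": [-0.77,0,0.64],"rotation": [0,0,0]},
    {"gripper": 0,"travel": [-0.77,0,0.64],"rotation": [0,0,0]}
  ]
}}

```text
t: 5.78
tcp_pos: [0.6017, -0.0498, 0.0356]
tool_rot: [0.737, 0.583, -0.268, 0.212]
force: [1.1, 3.4, 1.6]
finger_gap: -0.001
```

{"op": "send_rows", "data": {
  "motion": [
    {"gripper": 0,"travel": [-0.77,0,0.64],"rotation": [0,0,0]},
    {"gripper": 0,"travel": [-0.77,0,0.64],"rotation": [0,0,0]}
  ]
}}

```text
t: 5.95
tcp_pos: [0.6015, -0.0508, 0.0355]
tool_rot: [0.737, 0.583, -0.267, 0.212]
force: [1.1, 10.7, 4.0]
finger_gap: 0.003
```

{"op": "send_rows", "data": {
  "motion": [
    {"gripper": 0,"travel": [-0.77,0,0.64],"rotation": [0,0,0]}
  ]
}}

```text
t: 6.03
tcp_pos: [0.6015, -0.0509, 0.0355]
tool_rot: [0.738, 0.583, -0.267, 0.212]
force: [0.5, 13.8, 4.8]
finger_gap: 0.002
```

{"op": "send_rows", "data": {
  "motion": [
    {"gripper": 0,"travel": [0,0,0],"rotation": [0,0,0]},
    {"gripper": 0,"travel": [0,0,0],"rotation": [0,0,0]},
    {"gripper": 0,"travel": [3,0,-2.5],"rotation": [0,0,0]},
    {"gripper": 0,"travel": [7.7,0,-6.4],"rotation": [0,0,0]},
    {"gripper": 0,"travel": [15.3,0,-12.9],"rotation": [0,0,0]},
    {"gripper": 0,"travel": [15.3,0,-12.9],"rotation": [0,0,0]},
    {"gripper": 0,"travel": [15.3,0,-12.9],"rotation": [0,0,0]},
    {"gripper": 0,"travel": [15.3,0,-12.9],"rotation": [0,0,0]},
    {"gripper": 0,"travel": [15.3,0,-12.9],"rotation": [0,0,0]},
    {"gripper": 0,"travel": [15.3,0,-12.9],"rotation": [0,0,0]},
    {"gripper": 0,"travel": [0,0,0],"rotation": [0,0,0]}
  ]
}}

```text
t: 6.95
tcp_pos: [0.633, 0.0812, 0.0355]
tool_rot: [0.736, 0.584, -0.267, 0.213]
force: [-0.2, 0.5, 0.4]
finger_gap: -0.002
```

Run:
```python
from h import *
s=manip.sense();print(s["t"],s["tcp_pos"],seat(s["tcp_pos"]),s["force"])
c=manip.calibration("wrist");im=manip.snapshot("wrist");np.save("c3.npy",c["cam_to_world"]);cv2.imwrite("pics/w3.png",im[:,:,::-1])
cv2.imwrite("pics/w3c.png",cv2.resize(im[100:340,180:480,::-1],(750,600),interpolation=cv2.INTER_CUBIC))
```

```text
6.95 [0.63299145 0.08123599 0.03547836] [[-166.95319827    2.58851582]] [-0.17867273  0.49528773  0.44643725]
```

View pics/w3c.png

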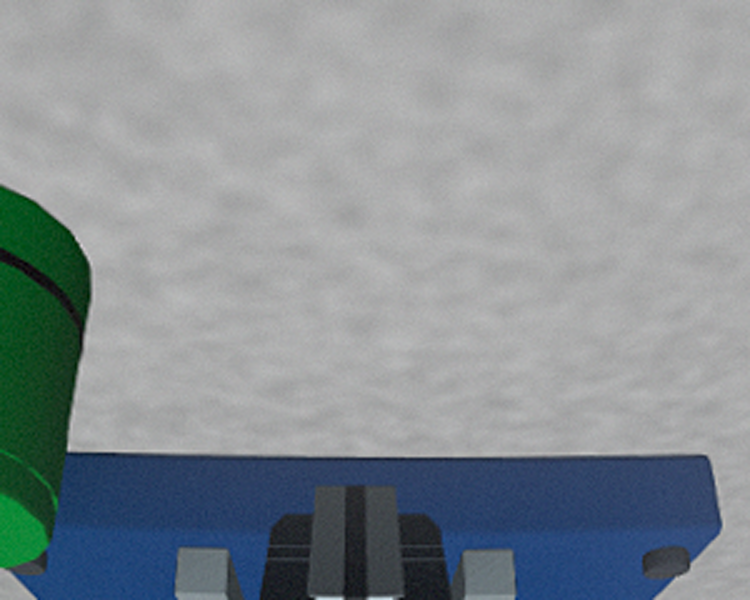

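{"op": "send_rows", "data": {
  "motion": [
    {"gripper": 0,"travel": [-20.5,0,-24.5],"rotation": [0,0,0]},
    {"gripper": 0,"travel": [-20.5,0,-24.5],"rotation": [0,0,0]},
    {"gripper": 0,"travel": [-20.5,0,-24.5],"rotation": [0,0,0]},
    {"gripper": 0,"travel": [-20.5,0,-24.5],"rotation": [0,0,0]},
    {"gripper": 0,"travel": [-20.5,0,-24.5],"rotation": [0,0,0]},
    {"gripper": 0,"travel": [-20.5,0,-24.5],"rotation": [0,0,0]},
    {"gripper": 0,"travel": [0,0,0],"rotation": [0,0,0]},
    {"gripper": 0,"travel": [0,0,0],"rotation": [0,0,0]}
  ]
}}

```text
t: 7.67
tcp_pos: [0.6326, 0.077, 0.23]
tool_rot: [0.738, 0.582, -0.267, 0.213]
force: [-0.4, -0.2, 0.6]
finger_gap: -0.001
```

Run:
```python
from h import *
s=manip.sense();print(s["t"],s["tcp_pos"],seat(s["tcp_pos"]),s["force"])
c=manip.calibration("wrist");im=manip.snapshot("wrist");np.save("c4.npy",c["cam_to_world"]);cv2.imwrite("pics/w4.png",im[:,:,::-1])
cv2.imwrite("pics/w4c.png",cv2.resize(im[50:300,200:450,::-1],(600,600),interpolation=cv2.INTER_CUBIC))
```

```text
7.6667 [0.63255029 0.07699212 0.2300157 ] [[-162.72359886    3.15025764]] [-0.44953153 -0.15147281  0.63945736]
```

View pics/w4c.png

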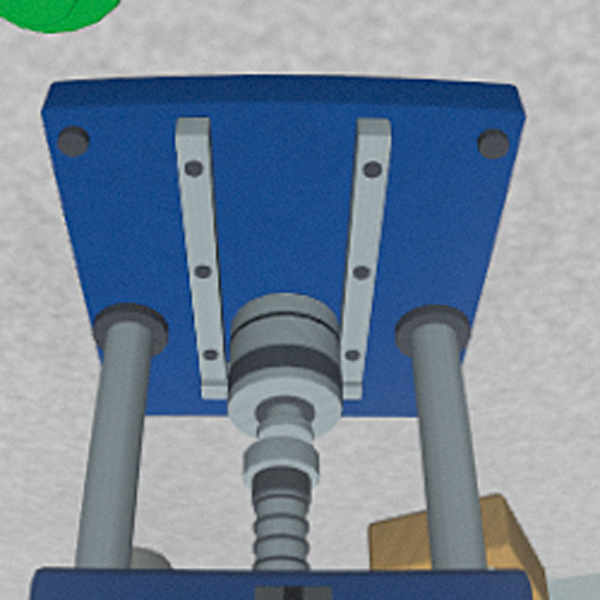

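{"op": "send_rows", "data": {
  "motion": [
    {"gripper": 60,"travel": [-20.5,0,-24.5],"rotation": [0,0,0]},
    {"gripper": 60,"travel": [-20.5,0,-24.5],"rotation": [0,0,0]},
    {"gripper": 60,"travel": [-20.5,0,-24.5],"rotation": [0,0,0]},
    {"gripper": 60,"travel": [-20.5,0,-24.5],"rotation": [0,0,0]},
    {"gripper": 60,"travel": [0,0,0],"rotation": [0,6.67,0]},
    {"gripper": 60,"travel": [0,0,0],"rotation": [0,6.67,0]},
    {"gripper": 60,"travel": [0,0,0],"rotation": [0,6.67,0]},
    {"gripper": 60,"travel": [0,0,0],"rotation": [0,6.67,0]},
    {"gripper": 60,"travel": [0,0,0],"rotation": [0,6.67,0]},
    {"gripper": 60,"travel": [0,0,0],"rotation": [0,6.67,0]},
    {"gripper": 60,"travel": [0,0,0],"rotation": [0,0,0]},
    {"gripper": 60,"travel": [0,0,0],"rotation": [0,0,0]}
  ]
}}

```text
t: 8.72
tcp_pos: [0.6309, 0.0762, 0.3534]
tool_rot: [0.785, 0.619, -0.002, -0.001]
force: [-0.1, -0.5, -0.4]
finger_gap: 0.7
```

Run:
```python
from h import *
s=manip.sense();print(s["t"],s["tcp_pos"],s["tool_rot"])
from scipy.spatial.transform import Rotation as Ro
print(Ro.from_quat(s["tool_rot"]).as_matrix().round(4))
c=manip.calibration("wrist");im=manip.snapshot("wrist");cv2.imwrite("pics/w5.png",im[:,:,::-1])
m=mask(im,"red");n,l,st,ce=cv2.connectedComponentsWithStats(m)
for i in range(1,n):
    if st[i,4]>60: print("red",st[i],ce[i],castw(c,ce[i],.303)[0],castw(c,ce[i],.273)[0])
print(c["cam_to_world"][:3,3],c["cam_to_world"][:3,2])
c["cam_to_world"]=np.load("c4.npy")
print("die front foot",seat(castw(c,[[318.75,172.5]],.022)),"pillars foot ring",seat(castw(c,[[200+131/2.4,50+330/2.4],[200+432/2.4,50+332/2.4]],.025)))
print("stop?",seat(castw(c,[[200+214/2.4,50+388/2.4]],.038)))
print("ram-lower/die top",seat(castw(c,[[200+285/2.4,50+403/2.4]],.07)),seat(castw(c,[[200+283/2.4,50+452/2.4]],.092)))
```

```text
8.7167 [0.63090784 0.07619046 0.35335163] [ 0.78532988  0.61907237 -0.00238477 -0.00083126]
[[ 0.2335  0.9723 -0.0048]
 [ 0.9724 -0.2335 -0.0016]
 [-0.0027 -0.0043 -1.    ]]
red [358 365  28  56 993] [371.00805639 391.04531722] [ 0.64198977 -0.02086115  0.303     ] [ 0.64071332 -0.04811321  0.273     ]
[0.65021816 0.15481519 0.49639057] [-0.07681701 -0.30542412 -0.94911288]
die front foot [[-22.63381749   1.30155627]] pillars foot ring [[ -2.44740151 -69.9971544 ]
 [ -0.42028905  69.36841524]]
stop? [[ 25.8747047  -32.65120313]]
ram-lower/die top [[-6.82998103  1.25733295]] [[-2.7795323   0.40899688]]
```

{"op": "send_rows", "data": {
  "motion": [
    {"gripper": 60,"travel": [-24,7.7,0],"rotation": [0,0,0]},
    {"gripper": 60,"travel": [-24,7.7,0],"rotation": [0,0,0]},
    {"gripper": 60,"travel": [-24,7.7,0],"rotation": [0,0,0]},
    {"gripper": 60,"travel": [-24,7.7,0],"rotation": [0,0,0]},
    {"gripper": 60,"travel": [-24,7.7,0],"rotation": [0,0,0]},
    {"gripper": 60,"travel": [0,0,0],"rotation": [0,0,0]},
    {"gripper": 60,"travel": [0,0,0],"rotation": [0,0,0]}
  ]
}}

```text
t: 9.35
tcp_pos: [0.6419, -0.0471, 0.3536]
tool_rot: [0.784, 0.62, -0.001, -0.001]
force: [-0.7, 0.2, 0.6]
finger_gap: 0.702
```

Run:
```python
from h import *
s=manip.sense();print(s["t"],s["tcp_pos"],s["tool_rot"])
c=manip.calibration("wrist");im=manip.snapshot("wrist")
m=mask(im,"red");n,l,st,ce=cv2.connectedComponentsWithStats(m)
for i in range(1,n):
    if st[i,4]>60: print("red",st[i],ce[i],castw(c,ce[i],.303)[0],castw(c,ce[i],.273)[0])
cv2.imwrite("pics/w6.png",im[:,:,::-1])
```

```text
9.35 [ 0.64191171 -0.04709525  0.35362398] [ 0.78426381  0.62042539 -0.00126779 -0.00100614]
red [ 302  231   34   56 1498] [318.58811749 259.37917223] [ 0.64123474 -0.04147911  0.303     ] [ 0.63821764 -0.05275319  0.273     ]
red [478 469  28  11 182] [492.65384615 475.64835165] [ 0.74946675 -0.29709515  0.303     ] [ 0.76320064 -0.34793073  0.273     ]
```

View pics/w6.png

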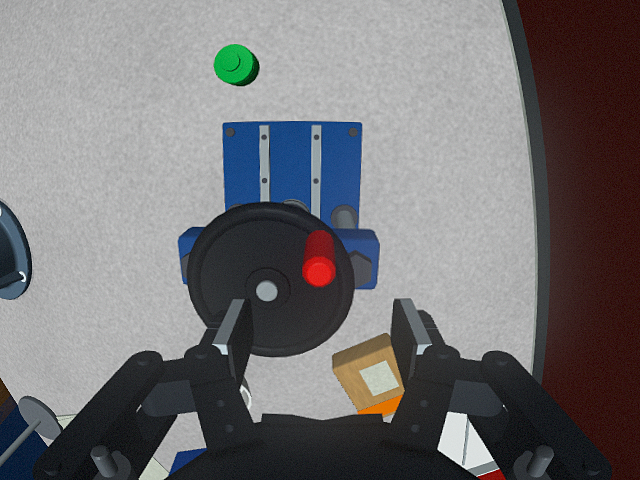

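Run:
```python
from h import *
c=manip.calibration("wrist")
for n,p,z in(("top",[319,272],.303),("base",[319.5,236],.243),("hub",[266,291],.25)):
    w=castw(c,p,z)[0];print(n,w.round(4),seat(w))
```

```text
top [ 0.6395 -0.0481  0.303 ] [[-42.7016305   39.15813458]]
base [ 0.6399 -0.0458  0.243 ] [[-45.08355629  38.95318491]]
hub [ 0.5918 -0.0763  0.25  ] [[-4.15053443 -0.69126586]]
```

{"op": "send_rows", "data": {
  "motion": [
    {"gripper": 60,"travel": [-2.3,-1.6,30],"rotation": [0,0,0]},
    {"gripper": 60,"travel": [0,0,30],"rotation": [0,0,0]},
    {"gripper": 60,"travel": [0,0,25],"rotation": [0,0,0]},
    {"gripper": 60,"travel": [0,0,5],"rotation": [0,0,0]},
    {"gripper": 60,"travel": [0,0,0],"rotation": [0,0,0]}
  ]
}}

```text
t: 9.82
tcp_pos: [0.6384, -0.0471, 0.2628]
tool_rot: [0.783, 0.621, -0.002, -0.002]
force: [1.1, -0.6, 0.5]
finger_gap: 0.701
```

{"op": "send_rows", "data": {
  "motion": [
    {"gripper": 15,"travel": [0,0,0],"rotation": [0,0,0]},
    {"gripper": 15,"travel": [0,0,0],"rotation": [0,0,0]},
    {"gripper": 15,"travel": [0,0,0],"rotation": [0,0,0]},
    {"gripper": 15,"travel": [0,0,0],"rotation": [0,0,0]},
    {"gripper": 15,"travel": [0,0,0],"rotation": [0,0,0]},
    {"gripper": 15,"travel": [0,0,0],"rotation": [0,0,0]}
  ],
  "newtons": 60
}}

```text
t: 10.32
tcp_pos: [0.64, -0.049, 0.2676]
tool_rot: [0.784, 0.621, 0.001, 0.001]
force: [-1.8, 2.0, 6.2]
finger_gap: 0.216
```

```bash
cat > wind.py <<'E'
import numpy as np
def rows(a0,a1,st,r=56):
    th=np.radians(np.arange(a0,a1+.1,st));p=np.round(np.c_[r*np.cos(th),r*np.sin(th),16*th/2/np.pi],1)
    return [f'{a:.0f}: {d.round(1).tolist()}' for a,d in zip(np.degrees(th)[1:],np.diff(p,axis=0))]
if __name__=="__main__":
    print("  ".join(rows(44,404,4)))
E
python3 wind.py
```

```text
48: [-2.8, 2.7, 0.1]  52: [-3.0, 2.5, 0.2]  56: [-3.2, 2.3, 0.2]  60: [-3.3, 2.1, 0.2]  64: [-3.5, 1.8, 0.1]  68: [-3.5, 1.6, 0.2]  72: [-3.7, 1.4, 0.2]  76: [-3.8, 1.0, 0.2]  80: [-3.8, 0.8, 0.2]  84: [-3.8, 0.6, 0.1]  88: [-3.9, 0.3, 0.2]  92: [-4.0, 0.0, 0.2]  96: [-3.9, -0.3, 0.2]  100: [-3.8, -0.6, 0.1]  104: [-3.8, -0.8, 0.2]  108: [-3.8, -1.0, 0.2]  112: [-3.7, -1.4, 0.2]  116: [-3.5, -1.6, 0.2]  120: [-3.5, -1.8, 0.1]  124: [-3.3, -2.1, 0.2]  128: [-3.2, -2.3, 0.2]  132: [-3.0, -2.5, 0.2]  136: [-2.8, -2.7, 0.1]  140: [-2.6, -2.9, 0.2]  144: [-2.4, -3.1, 0.2]  148: [-2.2, -3.2, 0.2]  152: [-1.9, -3.4, 0.2]  156: [-1.8, -3.5, 0.1]  160: [-1.4, -3.6, 0.2]  164: [-1.2, -3.8, 0.2]  168: [-1.0, -3.8, 0.2]  172: [-0.7, -3.8, 0.1]  176: [-0.4, -3.9, 0.2]  180: [-0.1, -3.9, 0.2]  184: [0.1, -3.9, 0.2]  188: [0.4, -3.9, 0.2]  192: [0.7, -3.8, 0.1]  196: [1.0, -3.8, 0.2]  200: [1.2, -3.8, 0.2]  204: [1.4, -3.6, 0.2]  208: [1.8, -3.5, 0.1]  212: [1.9, -3.4, 0.2]  216: [2.2, -3.2, 0.2]  220: [2.4, -3.1, 0.2]  224: [2.6, -2.9, 0.2]  228: [2.8, -2.7, 0.1]  232: [3.0, -2.5, 0.2]  236: [3.2,
[... 254 characters left out ...]
6, 0.1]  284: [3.8, 0.8, 0.2]  288: [3.8, 1.0, 0.2]  292: [3.7, 1.4, 0.2]  296: [3.5, 1.6, 0.2]  300: [3.5, 1.8, 0.1]  304: [3.3, 2.1, 0.2]  308: [3.2, 2.3, 0.2]  312: [3.0, 2.5, 0.2]  316: [2.8, 2.7, 0.1]  320: [2.6, 2.9, 0.2]  324: [2.4, 3.1, 0.2]  328: [2.2, 3.2, 0.2]  332: [1.9, 3.4, 0.2]  336: [1.8, 3.5, 0.1]  340: [1.4, 3.6, 0.2]  344: [1.2, 3.8, 0.2]  348: [1.0, 3.8, 0.2]  352: [0.7, 3.8, 0.1]  356: [0.4, 3.9, 0.2]  360: [0.1, 3.9, 0.2]  364: [-0.1, 3.9, 0.2]  368: [-0.4, 3.9, 0.2]  372: [-0.7, 3.8, 0.1]  376: [-1.0, 3.8, 0.2]  380: [-1.2, 3.8, 0.2]  384: [-1.4, 3.6, 0.2]  388: [-1.8, 3.5, 0.1]  392: [-1.9, 3.4, 0.2]  396: [-2.2, 3.2, 0.2]  400: [-2.4, 3.1, 0.2]  404: [-2.6, 2.9, 0.2]
```

{"op": "send_rows", "data": {
  "motion": [
    {"gripper": 15,"travel": [-2.8,2.7,0.1],"rotation": [0,0,0]},
    {"gripper": 15,"travel": [-3.0,2.5,0.2],"rotation": [0,0,0]},
    {"gripper": 15,"travel": [-3.2,2.3,0.2],"rotation": [0,0,0]},
    {"gripper": 15,"travel": [-3.3,2.1,0.2],"rotation": [0,0,0]},
    {"gripper": 15,"travel": [-3.5,1.8,0.1],"rotation": [0,0,0]},
    {"gripper": 15,"travel": [-3.5,1.6,0.2],"rotation": [0,0,0]}
  ]
}}

```text
t: 10.82
tcp_pos: [0.6475, -0.0684, 0.2667]
tool_rot: [0.784, 0.621, 0.002, -0.002]
force: [-3.7, 6.9, 7.9]
finger_gap: 0.214
```

{"op": "send_rows", "data": {
  "motion": [
    {"gripper": 15,"travel": [-3.7,1.4,0.2],"rotation": [0,0,0]},
    {"gripper": 15,"travel": [-3.8,1.0,0.2],"rotation": [0,0,0]},
    {"gripper": 15,"travel": [-3.8,0.8,0.2],"rotation": [0,0,0]},
    {"gripper": 15,"travel": [-3.8,0.6,0.1],"rotation": [0,0,0]},
    {"gripper": 15,"travel": [-3.9,0.3,0.2],"rotation": [0,0,0]},
    {"gripper": 15,"travel": [-4.0,0.0,0.2],"rotation": [0,0,0]}
  ]
}}

```text
t: 11.32
tcp_pos: [0.6468, -0.0913, 0.2656]
tool_rot: [0.784, 0.621, 0.002, -0.002]
force: [-2.4, 8.8, 6.3]
finger_gap: 0.213
```

{"op": "send_rows", "data": {
  "motion": [
    {"gripper": 15,"travel": [-3.9,-0.3,0.2],"rotation": [0,0,0]},
    {"gripper": 15,"travel": [-3.8,-0.6,0.1],"rotation": [0,0,0]},
    {"gripper": 15,"travel": [-3.8,-0.8,0.2],"rotation": [0,0,0]},
    {"gripper": 15,"travel": [-3.8,-1.0,0.2],"rotation": [0,0,0]},
    {"gripper": 15,"travel": [-3.7,-1.4,0.2],"rotation": [0,0,0]},
    {"gripper": 15,"travel": [-3.5,-1.6,0.2],"rotation": [0,0,0]}
  ]
}}

```text
t: 11.82
tcp_pos: [0.6372, -0.1117, 0.2645]
tool_rot: [0.784, 0.621, 0.004, -0.001]
force: [0.8, 7.8, 5.3]
finger_gap: 0.215
```

{"op": "send_rows", "data": {
  "motion": [
    {"gripper": 15,"travel": [-3.5,-1.8,0.1],"rotation": [0,0,0]},
    {"gripper": 15,"travel": [-3.3,-2.1,0.2],"rotation": [0,0,0]},
    {"gripper": 15,"travel": [-3.2,-2.3,0.2],"rotation": [0,0,0]},
    {"gripper": 15,"travel": [-3.0,-2.5,0.2],"rotation": [0,0,0]},
    {"gripper": 15,"travel": [-2.8,-2.7,0.1],"rotation": [0,0,0]},
    {"gripper": 15,"travel": [-2.6,-2.9,0.2],"rotation": [0,0,0]}
  ]
}}

```text
t: 12.32
tcp_pos: [0.6205, -0.1268, 0.2636]
tool_rot: [0.784, 0.621, 0.005, 0.001]
force: [4.5, 7.9, 4.7]
finger_gap: 0.215
```

{"op": "send_rows", "data": {
  "motion": [
    {"gripper": 15,"travel": [-2.4,-3.1,0.2],"rotation": [0,0,0]},
    {"gripper": 15,"travel": [-2.2,-3.2,0.2],"rotation": [0,0,0]},
    {"gripper": 15,"travel": [-1.9,-3.4,0.2],"rotation": [0,0,0]},
    {"gripper": 15,"travel": [-1.8,-3.5,0.1],"rotation": [0,0,0]}
  ]
}}

```text
t: 12.65
tcp_pos: [0.6067, -0.1326, 0.2629]
tool_rot: [0.784, 0.62, 0.005, 0.002]
force: [6.5, 7.6, 2.4]
finger_gap: 0.21
```

{"op": "send_rows", "data": {
  "motion": [
    {"gripper": 15,"travel": [-1.4,-3.6,0.2],"rotation": [0,0,0]},
    {"gripper": 15,"travel": [-1.2,-3.8,0.2],"rotation": [0,0,0]},
    {"gripper": 15,"travel": [-1.0,-3.8,0.2],"rotation": [0,0,0]},
    {"gripper": 15,"travel": [-0.7,-3.8,0.1],"rotation": [0,0,0]}
  ]
}}

```text
t: 12.98
tcp_pos: [0.592, -0.1345, 0.2623]
tool_rot: [0.784, 0.62, 0.005, 0.004]
force: [8.1, 4.3, 0.6]
finger_gap: 0.213
```

{"op": "send_rows", "data": {
  "motion": [
    {"gripper": 15,"travel": [-0.4,-3.9,0.2],"rotation": [0,0,0]},
    {"gripper": 15,"travel": [-0.1,-3.9,0.2],"rotation": [0,0,0]},
    {"gripper": 15,"travel": [0.1,-3.9,0.2],"rotation": [0,0,0]},
    {"gripper": 15,"travel": [0.4,-3.9,0.2],"rotation": [0,0,0]}
  ]
}}

```text
t: 13.32
tcp_pos: [0.5775, -0.1325, 0.2617]
tool_rot: [0.784, 0.62, 0.005, 0.005]
force: [7.9, 0.4, 1.0]
finger_gap: 0.213
```

```bash
cat > log.txt <<'E'
.6475 -.0684 -3.7 6.9
.6468 -.0913 -2.4 8.8
.6372 -.1117 .8 7.8
.6205 -.1268 4.5 7.9
.6067 -.1326 6.5 7.6
.592 -.1345 8.1 4.3
.5775 -.1325 7.9 .4
E
cat > an.py <<'E'
from h import EX,EY
import numpy as np
from scipy.optimize import least_squares
L=np.loadtxt("log.txt");p=L[:,:2]*1000;F=L[:,2:4]
s=least_squares(lambda c:np.hypot(*(p-c[:2]).T)-56,[592,-79]);C=s.x
d=p-C;th=np.degrees(np.unwrap(np.arctan2(d@EY,d@-EX)));u=d/np.hypot(*d.T)[:,None];t=np.c_[u[:,1],-u[:,0]]
print("C",C,"res",s.fun.round(1))
for a,b,c in zip(th,-(F*t).sum(1),(F*u).sum(1)):print(f"th {a:.1f} resist {b:.2f} radial {c:.2f}")
E
python3 an.py
```

```text
C [592.29288032 -78.45148369] res [ 0.1  0.  -0.1 -0.   0.   0.   0. ]
th 66.2 resist 7.45 radial -2.40
th 89.8 resist 8.01 radial -4.35
th 113.0 resist 6.74 radial -4.00
th 136.2 resist 7.87 radial -4.56
th 151.6 resist 8.24 radial -5.67
th 166.8 resist 8.08 radial -4.34
th 181.8 resist 7.51 radial -2.47
```

{"op": "send_rows", "data": {
  "motion": [
    {"gripper": 15,"travel": [0.7,-3.8,0.1],"rotation": [0,0,0]},
    {"gripper": 15,"travel": [1.0,-3.8,0.2],"rotation": [0,0,0]},
    {"gripper": 15,"travel": [1.2,-3.8,0.2],"rotation": [0,0,0]},
    {"gripper": 15,"travel": [1.4,-3.6,0.2],"rotation": [0,0,0]}
  ]
}}

```text
t: 13.65
tcp_pos: [0.5638, -0.1266, 0.2611]
tool_rot: [0.784, 0.62, 0.004, 0.007]
force: [6.9, -2.6, 2.2]
finger_gap: 0.213
```

{"op": "send_rows", "data": {
  "motion": [
    {"gripper": 15,"travel": [1.8,-3.5,0.1],"rotation": [0,0,0]},
    {"gripper": 15,"travel": [1.9,-3.4,0.2],"rotation": [0,0,0]},
    {"gripper": 15,"travel": [2.2,-3.2,0.2],"rotation": [0,0,0]},
    {"gripper": 15,"travel": [2.4,-3.1,0.2],"rotation": [0,0,0]}
  ]
}}

```text
t: 13.98
tcp_pos: [0.552, -0.117, 0.2605]
tool_rot: [0.784, 0.62, 0.002, 0.007]
force: [3.5, -7.1, 3.0]
finger_gap: 0.218
```

{"op": "send_rows", "data": {
  "motion": [
    {"gripper": 15,"travel": [2.6,-2.9,0.2],"rotation": [0,0,0]},
    {"gripper": 15,"travel": [2.8,-2.7,0.1],"rotation": [0,0,0]},
    {"gripper": 15,"travel": [3.0,-2.5,0.2],"rotation": [0,0,0]},
    {"gripper": 15,"travel": [3.2,-2.3,0.2],"rotation": [0,0,0]}
  ]
}}

```text
t: 14.32
tcp_pos: [0.5428, -0.1041, 0.2598]
tool_rot: [0.784, 0.621, -0.0, 0.006]
force: [-0.2, -8.9, 6.0]
finger_gap: 0.215
```

```bash
cat >> log.txt <<'E'
.5638 -.1266 6.9 -2.6
.552 -.117 3.5 -7.1
.5428 -.1041 -.2 -8.9
E
python3 an.py|tail -4
```

```text
th 181.9 resist 7.51 radial -2.48
th 197.2 resist 7.26 radial -1.28
th 212.8 resist 7.55 radial 2.38
th 229.1 resist 7.81 radial 4.27
```

{"op": "send_rows", "data": {
  "motion": [
    {"gripper": 15,"travel": [3.3,-2.1,0.2],"rotation": [0,0,0]},
    {"gripper": 15,"travel": [3.5,-1.8,0.1],"rotation": [0,0,0]},
    {"gripper": 15,"travel": [3.5,-1.6,0.2],"rotation": [0,0,0]},
    {"gripper": 15,"travel": [3.7,-1.4,0.2],"rotation": [0,0,0]}
  ]
}}

```text
t: 14.65
tcp_pos: [0.5374, -0.089, 0.2591]
tool_rot: [0.784, 0.621, -0.002, 0.005]
force: [-5.3, -9.7, 9.2]
finger_gap: 0.215
```

{"op": "send_rows", "data": {
  "motion": [
    {"gripper": 15,"travel": [3.8,-1.0,0.2],"rotation": [0,0,0]},
    {"gripper": 15,"travel": [3.8,-0.8,0.2],"rotation": [0,0,0]},
    {"gripper": 15,"travel": [3.8,-0.6,0.1],"rotation": [0,0,0]},
    {"gripper": 15,"travel": [3.9,-0.3,0.2],"rotation": [0,0,0]}
  ]
}}

```text
t: 14.98
tcp_pos: [0.5365, -0.0727, 0.2583]
tool_rot: [0.784, 0.621, -0.003, 0.003]
force: [-9.3, -9.3, 12.0]
finger_gap: 0.217
```

```bash
python3 - <<'E'
from station import manip
s=manip.sense();open("log.txt","a").write(".5374 -.089 -5.3 -9.7\n%.4f %.4f %.2f %.2f\n"%(*s["tcp_pos"][:2],*s["force"][:2]))
E
python3 an.py|tail -4
```

```text
th 212.8 resist 7.55 radial 2.38
th 229.1 resist 7.81 radial 4.28
th 245.6 resist 8.52 radial 7.04
th 262.3 resist 10.19 radial 8.28
```

{"op": "send_rows", "data": {
  "motion": [
    {"gripper": 15,"travel": [4.0,0,0.2],"rotation": [0,0,0]},
    {"gripper": 15,"travel": [3.9,0.3,0.2],"rotation": [0,0,0]},
    {"gripper": 15,"travel": [3.8,0.6,0.1],"rotation": [0,0,0]}
  ]
}}

```text
t: 15.23
tcp_pos: [0.5389, -0.0607, 0.2577]
tool_rot: [0.784, 0.621, -0.004, 0.002]
force: [-11.2, -7.8, 13.3]
finger_gap: 0.217
```

{"op": "send_rows", "data": {
  "motion": [
    {"gripper": 15,"travel": [3.8,0.8,0.2],"rotation": [0,0,0]},
    {"gripper": 15,"travel": [3.8,1.0,0.2],"rotation": [0,0,0]},
    {"gripper": 15,"travel": [3.7,1.4,0.2],"rotation": [0,0,0]}
  ]
}}

```text
t: 15.48
tcp_pos: [0.5437, -0.0496, 0.2572]
tool_rot: [0.784, 0.621, -0.004, 0.0]
force: [-12.9, -4.7, 16.5]
finger_gap: 0.216
```

```bash
echo "0 0 0 0" >/dev/null
python3 - <<'E'
from station import manip
s=manip.sense();open("log2.txt","w").write("%.4f %.4f %.2f %.2f\n"%(*s["tcp_pos"][:2],*s["force"][:2]))
E
cat log2.txt
```

```text
0.5437 -0.0496 -12.94 -4.73
```

```bash
echo ".5389 -.0607 -11.2 -7.8
.5437 -.0496 -12.94 -4.73" >> log.txt
cat >> an.py <<'E'
R=-(F*t).sum(1)
f=least_squares(lambda q:q[0]+q[1]*np.clip(np.radians(th-q[2]),0,None)-R,[7.7,3.7,235],bounds=([6.5,3,150],[9,4.5,340]))
print("fit base,slope,contact",f.x,"rms",f.fun.std())
for k in(3,3.75,4.5):
    g=least_squares(lambda q:q[0]+k*np.clip(np.radians(th-q[1]),0,None)-R,[7.7,235]);print(k,g.x,g.cost)
E
python3 an.py|tail -10
```

```text
th 212.7 resist 7.55 radial 2.39
th 229.0 resist 7.80 radial 4.29
th 245.5 resist 8.51 radial 7.05
th 262.3 resist 10.18 radial 8.29
th 274.8 resist 10.92 radial 8.19
th 287.1 resist 10.66 radial 8.73
fit base,slope,contact [  7.63305666   3.25935408 224.88583511] rms 0.42109846849724547
3 [  7.63305666 221.87353617] 1.2630955395389487
3.75 [  7.64984361 230.45740277] 1.3075767614562022
4.5 [  7.64984361 236.61714564] 1.5281322314626473
```

{"op": "send_rows", "data": {
  "motion": [
    {"gripper": 15,"travel": [3.5,1.6,0.2],"rotation": [0,0,0]},
    {"gripper": 15,"travel": [3.5,1.8,0.1],"rotation": [0,0,0]}
  ]
}}

```text
t: 15.65
tcp_pos: [0.5481, -0.043, 0.2568]
tool_rot: [0.784, 0.621, -0.004, -0.0]
force: [-14.2, -3.8, 16.2]
finger_gap: 0.214
```

{"op": "send_rows", "data": {
  "motion": [
    {"gripper": 15,"travel": [3.3,2.1,0.2],"rotation": [0,0,0]},
    {"gripper": 15,"travel": [3.2,2.3,0.2],"rotation": [0,0,0]}
  ]
}}

```text
t: 15.82
tcp_pos: [0.5535, -0.0371, 0.2564]
tool_rot: [0.784, 0.621, -0.004, -0.001]
force: [-13.2, -3.0, 17.1]
finger_gap: 0.214
```

```bash
echo ".5481 -.043 -14.2 -3.8
.5535 -.0371 -13.2 -3.0" >> log.txt
python3 an.py|tail -8
```

```text
th 274.7 resist 10.91 radial 8.20
th 287.1 resist 10.65 radial 8.74
th 295.1 resist 11.83 radial 8.72
th 303.3 resist 11.67 radial 6.86
fit base,slope,contact [  7.63312478   3.15042042 223.93152578] rms 0.4096930920880442
3 [  7.63312478 221.57454765] 1.3579672205663031
3.75 [  7.64893846 232.52369973] 1.5325658589130493
4.5 [  7.64893847 240.09528235] 2.125675300154054
```

{"op": "send_rows", "data": {
  "motion": [
    {"gripper": 15,"travel": [3.0,2.5,0.2],"rotation": [0,0,0]},
    {"gripper": 15,"travel": [2.8,2.7,0.1],"rotation": [0,0,0]},
    {"gripper": 15,"travel": [2.6,2.9,0.2],"rotation": [0,0,0]}
  ]
}}

```text
t: 16.07
tcp_pos: [0.5628, -0.0299, 0.2558]
tool_rot: [0.784, 0.621, -0.004, -0.002]
force: [-14.3, -1.0, 18.1]
finger_gap: 0.218
```

{"op": "send_rows", "data": {
  "motion": [
    {"gripper": 15,"travel": [0,0,0],"rotation": [0,0,0]},
    {"gripper": 15,"travel": [0,0,0],"rotation": [0,0,0]},
    {"gripper": 15,"travel": [0,0,0],"rotation": [0,0,0]}
  ]
}}

```text
t: 16.32
tcp_pos: [0.5635, -0.0295, 0.2558]
tool_rot: [0.784, 0.621, -0.003, -0.002]
force: [-13.4, -0.6, 17.0]
finger_gap: 0.213
```

```bash
cp log.txt log_keep.txt; echo ".5628 -.0299 -14.3 -1.0
.5635 -.0295 -13.4 -.6" >> log.txt
python3 an.py|tail -8; sed -i '$d' log.txt; echo; python3 an.py|tail -4
```

```text
th 295.1 resist 11.82 radial 8.73
th 303.2 resist 11.67 radial 6.87
th 315.2 resist 12.74 radial 6.58
th 316.0 resist 11.85 radial 6.29
fit base,slope,contact [  7.63147208   3.         222.75550291] rms 0.4249215451876304
3 [  7.63147207 222.75550281] 1.625024876081791
3.75 [  7.64659536 235.58546908] 2.2156675919625672
4.5 [  7.64659536 244.20445014] 3.578103445274873

fit base,slope,contact [  7.63221849   3.18275091 224.31015534] rms 0.397865982023046
3 [  7.63221848 221.13529896] 1.3766904395105601
3.75 [  7.64764258 233.25207072] 1.5753140846603129
4.5 [  7.64764258 241.58222577] 2.403367919036243
```

{"op": "send_rows", "data": {
  "motion": [
    {"gripper": 60,"travel": [0,0,-2],"rotation": [0,0,0]},
    {"gripper": 60,"travel": [0,0,-2],"rotation": [0,0,0]},
    {"gripper": 60,"travel": [0,0,0],"rotation": [0,0,0]},
    {"gripper": 60,"travel": [0,0,0],"rotation": [0,0,0]},
    {"gripper": 60,"travel": [0,0,0],"rotation": [0,0,0]},
    {"gripper": 60,"travel": [0,0,0],"rotation": [0,0,0]}
  ]
}}

```text
t: 16.82
tcp_pos: [0.5676, -0.0296, 0.2568]
tool_rot: [0.784, 0.621, 0.0, -0.0]
force: [0.7, -0.4, -0.1]
finger_gap: 0.701
```

{"op": "send_rows", "data": {
  "motion": [
    {"gripper": 60,"travel": [0,0,-15],"rotation": [0,0,0]},
    {"gripper": 60,"travel": [0,0,-25],"rotation": [0,0,0]},
    {"gripper": 60,"travel": [0,0,-25],"rotation": [0,0,0]},
    {"gripper": 60,"travel": [0,0,-30],"rotation": [0,0,0]},
    {"gripper": 60,"travel": [0,0,-30],"rotation": [0,0,0]},
    {"gripper": 60,"travel": [0,0,0],"rotation": [0,0,0]},
    {"gripper": 60,"travel": [30,0,0],"rotation": [0,0,0]},
    {"gripper": 60,"travel": [30,0,0],"rotation": [0,0,0]},
    {"gripper": 60,"travel": [30,0,0],"rotation": [0,0,0]},
    {"gripper": 60,"travel": [30,0,0],"rotation": [0,0,0]},
    {"gripper": 60,"travel": [0,0,0],"rotation": [0,0,0]},
    {"gripper": 60,"travel": [0,0,0],"rotation": [0,0,0]}
  ]
}}

```text
t: 17.82
tcp_pos: [0.595, 0.0886, 0.3812]
tool_rot: [0.783, 0.622, -0.001, -0.0]
force: [0.1, 0.1, -0.4]
finger_gap: 0.705
```

Run:
```python
from h import *
s=manip.sense();print(s["t"],s["tcp_pos"],s["force"])
C=np.array([.5923,-.0785])
w=manip.snapshot("wrist");c=manip.calibration("wrist");ims={}
for n in("top","scene"):
    im=manip.snapshot(n);ims[n]=im;k=manip.calibration(n)
    sub=mask(im,"red");sub[:170]=0;sub[270:]=0;sub[:,:250]=0;sub[:,410:]=0
    nn,l,st,ce=cv2.connectedComponentsWithStats(sub)
    for i in range(1,nn):
        if st[i,4]>8:
            p=cast(k,ce[i],.28)[0];d=p[:2]-C;print(n,st[i],ce[i],p,np.hypot(*d),np.degrees(np.arctan2(d@EY,d@-EX))%360)
o=np.zeros((600,800,3),np.uint8);a=cv2.resize(w,(400,300));o[:300,:400]=a;o[:300,400:]=cv2.resize(ims["scene"],(400,300))
o[300:,:400]=cv2.resize(ims["top"],(400,300));o[300:,400:]=cv2.resize(ims["scene"][230:365,230:410],(400,300),interpolation=cv2.INTER_CUBIC)
cv2.imwrite("pics/end.png",o[:,:,::-1])
```

```text
17.8167 [0.59497801 0.08864955 0.38119013] [ 0.07145122  0.05514686 -0.43469052]
top [352 206   8   9  54] [355.37037037 209.98148148] [ 0.56189939 -0.03177072  0.28      ] 0.055747847179665126 313.4532246052029
scene [297 232   8   7  44] [300.38636364 234.88636364] [ 0.5567358  -0.02957494  0.28      ] 0.06048532004038703 310.4861549670895
```

View pics/end.png

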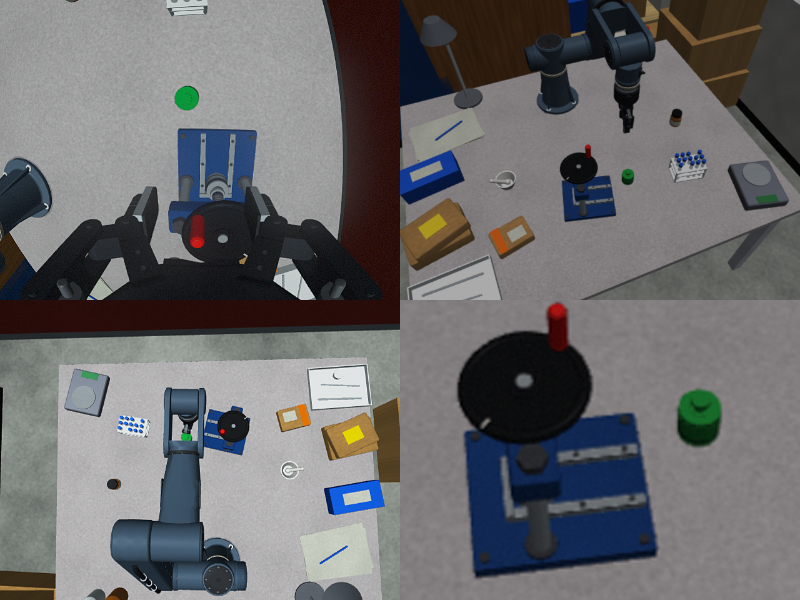

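```bash
python3 -c "
from station import manip
print(manip.sign_off())"
```

```text
the job is handed in; nothing more can be done
None
```

The job is handed in at about 18 s of robot time. The die is clamped at home, but the load on it was never measured directly, and the sign-off gives no verdict.

- **Die:** I pushed it along its guide with closed fingertips until it stopped dead and the force rose from about 4 N to 14 N. The wrist picture then showed it under the ram, about 1–2 mm from home by image, which is within that method's error.
- **Winding:** I held the crank handle and wound from about 44° to 316°. Resistance was steady at about 7.6 N (scatter about 0.4 N), then rose from roughly 230°, reaching 12.7 N at the end.
- **First touch:** The best fit puts it at 224°, or 221–242° depending on the slope assumed. The final angle is therefore about 92° past contact, with a range of 74–95°. By the stated 1.36 N per degree that is about 100–130 N, inside the 80–165 N window.
- **After letting go:** The arm read about zero force and stood clear. The cameras placed the handle at 313° (top) and 310° (scene) against 316° from the arm, which agrees to within their error. So I saw no sign of the wheel springing back.
- **Other things:** By eye, the rack, jar, mortar, parcel and green decoy all looked in place in the last pictures; I did not measure them.

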